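Find the unlocked flap of the sweepings chest and push it open

ROBOT

A 6-joint arm with a two-finger parallel gripper is mounted at the origin on the work surface. World frame = base frame: x ahead of the robot, y to its left, z up, the work surface at z = 0. Lengths are in mm, angles in degrees, forces in N, time in s.
With the tool pointing down it reaches from about 225 to 875 mm from the base axis. Payload 3.4 kg.
Tool frame: the origin (TCP) lies at the very end of the fingers, on their centre line; the grasp point (between the pads) lies robot.hold_point_z behind it (robot.hold_point_z is the distance from the TCP to the grasp point, in mm); y points along the fingers, x is the direction in which the jaws open and shut, and the axes are right-handed (so a half turn about y gives the same grasp; the last joint's range is limited). The gripper opens to 85 mm and grips with 20 to 120 N. Pads are 22 mm wide; open, the fingers measure 114 mm over their backs; the gripper's body (76 mm by 85 mm) begins 54 mm behind the grasp point. The pads swing forward as they close: fully open they stand 13 mm farther back than shut.
Start: joints at [-74.943, 15.808, 86.224, -0, 77.962, -6.933], TCP at [215.308, -533.203, 231.328] pointing down, gripper open.
Joint ranges: [-165.64, 165.64], [-43.16, 119.46], [12.63, 154.43], [-67.54, 247.53], [6.08, 155.33], [-154.97, 154.97]. Speed limits (degrees/s): [147.25, 147.25, 180, 180, 180, 180].

INTERFACE

Orientations are given as a 3x3 rotation matrix whose columns are the frame's x, y, z axes.
In Python, from workcell import robot, imaging gives the robot as it stands.
- The arm moves only by the tool jog_arm, never from a script. Its argument "moves" is one flat list of numbers, 5 for each row, row after row: the opening in per cent of the stroke, from 0 (shut) to 100 (fully open), then the shift along the tool's x, y, z in cm, then the turn about the tool's y in degrees. A call has 1 to 10 rows; each row is the pose to reach, as a shift and turn from the pose measured when the call began, along the tool's axes at that moment; what a row does not reach only later rows make up. A row lasts 1/12 s, in which the tool goes at most 41.7 mm and 7.16 degrees, less where a joint would pass 70% of its speed; a pose out of reach is approached as far as the arm can. A call with a gripper value outside its range is refused whole. The fingers move at their own pace and stop on an object; "force" is the grip in N (left out, the last holds). Time passes only in rows, so rows that repeat a pose let the fingers close. It gives the time, the measured TCP pose, the force and the opening at its end, in the units of the state.
- robot.read_state(): the state, without advancing time (a new reading comes with each control period).
- imaging.snapshot(name): name is "scene" or "top" or "wrist"; returns a dict with "color" (384x512x3 uint8, red, green, blue), "depth" (384x512 float32, mm along the optical axis (not along the pixel's ray), 0 where there is no reading), "fx", "fy", "cx", "cy" (pixels), "eye" and "orientation" of the camera in the world. Camera axes: x right, y up, looking along -z (the intrinsics and any distortion apply to the point x, -y, -z); pixel columns grow to the right and rows downward; lengths in mm; the calibration is good to about 2 mm. The wrist camera is an equidistant fisheye: a pixel r from the principal point sees the ray r / f radians off the axis. A picture is of the moment at which its call begins.
- robot.finish_job(): hands the job in, once; it reports no verdict.
The state is a dict: "time_s": time; "joint_pos": joint angles; "qvel": joint speeds; "effort": joint torques, N m; "eef_pos": TCP position; "tool_rot": TCP orientation; "contact_force": force on the tool from outside, world axes, zero at the start; "moment": the same for the moment, N m; "gripper_width": opening from 0.0 (shut) to 1.0 (fully open).
Only numpy, scipy, OpenCV 4.12 (cv2) and the standard library are available. Lean on these libraries where they do the work, as an engineer would, in place of code of your own. Each camera call takes 0.05 s, during which the arm holds its last target. There are 200 camera calls.

TASK

Three of the four flaps on the sweepings chest are locked and one is not: press them with a fingertip, on the thumb dish, to find the one that rocks, then push that flap over until it stands fully open by itself against its stop, ready for sweepings to be brushed in. Only press and push the flaps, never pinch one between the fingers, and leave the other things on the bench where they are.

Things in the scene. Friction and masses are not known exactly. Their poses are not given: they have to be found in the camera images.
- chest: Low wooden sweepings chest fixed to the bench, 160 mm deep (x), 424 mm wide (y), 92 mm high to its flat dark steel deck; origin at the centre of its underside. Its front (brass pulls and locks) faces its own -x, towards the robot; y runs left along the row of flaps. Four equal openings, 104 x 88 mm and 75 mm deep, at y = -150, -50, 50, 150 mm, x = 0, hold flap1 to flap4.
- flap1 (a joint): Flap 1 (rightmost seen from the robot). Angle in rad: 0 = level and shut; grows as the far half, away from the chest's front, goes down into the opening and the near half rises; 1.4 = almost upright against its stop. It turns on a pin across its middle, along the chest's y, 86 mm above the bench.
- flap2 (a joint): Flap 2, angle as for flap1. The four flaps are alike: a steel sheet 100 mm (x) by 84 mm (y) by 4 mm, level with the deck, with an 88 x 72 mm plate on top (3 mm) and a stiffener of that size below (6 mm). Which one is unlocked changes every time and cannot be seen.
- flap3 (a joint): Flap 3, angle as for flap1. A locked flap is held by hidden bolts and gives less than 0.03 rad when pressed.
- flap4 (a joint): Flap 4 (leftmost), angle as for flap1. The unlocked flap turns freely from -0.06 to 1.4 rad: pressed on the dish it sinks under 1 to 2 N, pressed on its near half it dips only 3 mm, pressed over the pin it does not move. It is balanced with light friction (0.03 N m), so it stays at the angle where it is left.
- flap1_dish (a point): Centre of the round thumb dish (22 mm wide) on the upper face of flap 1, on its far half, 32 mm from the pin; moves with the flap; 94.5 mm above the bench when level.
- flap2_dish (a point): Centre of the round thumb dish (22 mm wide) on the upper face of flap 2, on its far half, 32 mm from the pin; moves with the flap; 94.5 mm above the bench when level.
- flap3_dish (a point): Centre of the round thumb dish (22 mm wide) on the upper face of flap 3, on its far half, 32 mm from the pin; moves with the flap; 94.5 mm above the bench when level.
- flap4_dish (a point): Centre of the round thumb dish (22 mm wide) on the upper face of flap 4, on its far half, 32 mm from the pin; moves with the flap; 94.5 mm above the bench when level.
- flap1_edge (a point): Middle of the near edge of flap 1, half-way through the sheet, 50 mm from the pin towards the chest's front; moves with the flap, and rises as it opens, to about 50 mm above the pin.
- flap2_edge (a point): Middle of the near edge of flap 2, half-way through the sheet, 50 mm from the pin towards the chest's front; moves with the flap, and rises as it opens, to about 50 mm above the pin.
- flap3_edge (a point): Middle of the near edge of flap 3, half-way through the sheet, 50 mm from the pin towards the chest's front; moves with the flap, and rises as it opens, to about 50 mm above the pin.
- flap4_edge (a point): Middle of the near edge of flap 4, half-way through the sheet, 50 mm from the pin towards the chest's front; moves with the flap, and rises as it opens, to about 50 mm above the pin.
- tray_center (a point): White plastic tray, 85 x 110 x 50 mm high, with a ring in it, loose on the bench left of the chest (bystander); this point is its centre.
- jar_center (a point): Squat lidded jar, 56 mm across, 75 mm high, loose on the bench right of the chest (bystander); this point is its centre.
- brush_center (a point): Bench brush, 200 mm long, lying beyond the chest (bystander); this point is the middle of its length, 10 mm up.
- clamp_center (a point): Wooden ring clamp, 114 x 26 x 25 mm, lying beyond the chest's right end (bystander); this point is its centre.

How it is judged (in metres and radians):
On the way:
1. the unlocked flap rocks under the fingers (((value of joint flap1 between 0.04 and 1.1 rad and contact force between the fingers and flap1 above 0.2 N) or (value of joint flap2 between 0.04 and 1.1 rad and contact force between the fingers and flap2 above 0.2 N) or (value of joint flap3 between 0.04 and 1.1 rad and contact force between the fingers and flap3 above 0.2 N) or (value of joint flap4 between 0.04 and 1.1 rad and contact force between the fingers and flap4 above 0.2 N))), for 0.02 s.
At the end, for the whole second after the job is handed in: One flap stands open at 1.3 rad (74 degrees) or more, at rest and untouched, and the other three are level (within 0.05 rad) (((value of joint flap1 above 1.3 rad and velocity of joint flap1 below 0.1 rad/s and value of joint each of flap2, flap3, flap4 below 0.05 rad) or (value of joint flap2 above 1.3 rad and velocity of joint flap2 below 0.1 rad/s and value of joint each of flap1, flap3, flap4 below 0.05 rad) or (value of joint flap3 above 1.3 rad and velocity of joint flap3 below 0.1 rad/s and value of joint each of flap1, flap2, flap4 below 0.05 rad) or (value of joint flap4 above 1.3 rad and velocity of joint flap4 below 0.1 rad/s and value of joint each of flap1, flap2, flap3 below 0.05 rad))).
It fails at once if a flap is pinched between the fingers (pressed on its upper plate and its underside at once) ((contact force between the fingers and flap1_c1 above 2 N and contact force between the fingers and flap1_c2 above 2 N) or (contact force between the fingers and flap2_c1 above 2 N and contact force between the fingers and flap2_c2 above 2 N) or (contact force between the fingers and flap3_c1 above 2 N and contact force between the fingers and flap3_c2 above 2 N) or (contact force between the fingers and flap4_c1 above 2 N and contact force between the fingers and flap4_c2 above 2 N)).
It fails at once if the tray, jar, brush or clamp is lifted or shifted by more than 20 mm (distance of any of tray_center, jar_center, brush_center, clamp_center from where it was at the start of the episode above 0.02 m).
It also fails if it takes over 48 s, if anything falls off the work surface, if the arm or the gripper's body presses on something with over 40 N, if the wrist force passes 120 N, or if a joint passes its speed limit or range.

## Working session

There is one attempt and no reset: what is moved stays moved. The work goes in short steps, Python scripts to look and compute and a tool call to move; the robot and the scene stay as the last step left them, time stands still between calls to the robot, and variables do not carry over. Pictures are saved under pics/ and viewed, about 8 in all and at most 12, crops included, and the job is handed in when it is done.

Besides the shell and the picture viewer there is one more tool, called after "Call:" by a JSON object that holds its "api" and its "payload". jog_arm: Moves the arm, as the interface text tells. Its arguments: {"type":"object","properties":{"moves":{"type":"array","items":{"type":"number"}},"force":{"type":"number"}},"required":["moves"]}

```bash
ls; mkdir -p pics
python3 - <<'E'
from workcell import robot, imaging
import cv2,numpy as np
s=robot.read_state();print(s, robot.hold_point_z)
ims=[]
for n in("scene","top"):
    d=imaging.snapshot(n);np.savez(f"pics/{n}.npz",**d);print(n,d['fx'],d['fy'],d['cx'],d['cy'],d['eye'],d['orientation'])
    cv2.imwrite(f"pics/{n}0.png",d['color'][:,:,::-1])
E
```

```text
pics
{'time_s': 0.0, 'joint_pos': array([-7.49443849e+01,  1.58485189e+01,  8.62959368e+01,  5.30825862e-04,
        7.79620152e+01, -6.93120266e+00]), 'qvel': array([-0.00294219, -0.00279905,  0.02326515,  0.07163078,  0.00111516,
        0.02764663]), 'effort': array([-1.94170225e-04, -4.16777802e+01, -2.45806110e+01, -3.37423062e-04,
        1.11656031e-02, -1.01437263e-05]), 'eef_pos': array([ 215.14964479, -532.65708035,  230.42580367]), 'tool_rot': array([[ 3.74391026e-01, -4.73946895e-04,  9.27270799e-01],
       [-9.27269088e-01,  1.79683343e-03,  3.74391253e-01],
       [-1.84359274e-03, -9.99998273e-01,  2.33242005e-04]]), 'contact_force': array([ 0.34173834, -0.50716653,  0.44050716]), 'moment': array([0.00220336, 0.04421414, 0.0101765 ]), 'gripper_width': 0.9981776244857847} 18.700000000000003
scene 483.79543045517664 483.79543045517664 257.9604391635197 193.64643200961146 [1471.15911995 -328.56174991 1177.66456264] [[ 0.39168095 -0.69101504  0.60752304]
 [ 0.9200757   0.2990584  -0.25303119]
 [-0.00683651  0.65807468  0.75292163]]
top 457.0047454540059 457.0047454540059 251.47356355578066 190.813320417547 [ 464.21445327   45.98368572 1114.38013678] [[ 0.01454019  0.98954985 -0.14345622]
 [-0.99987448  0.01348635 -0.00831574]
 [-0.00629414  0.14355912  0.98962173]]
```

View pics/top0.png

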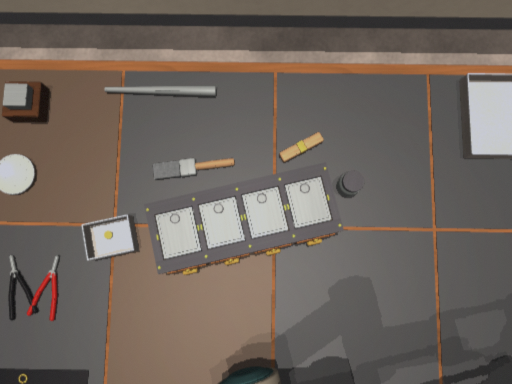

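View pics/scene0.png

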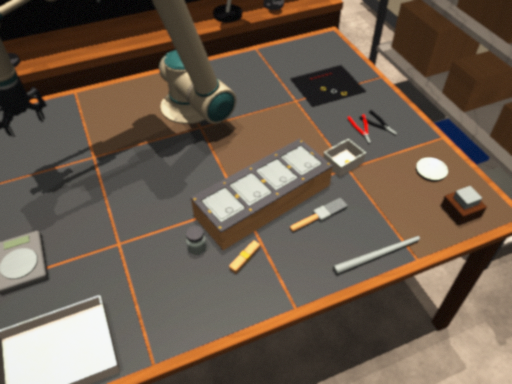

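Top view: the flap plates are at about (178,232), (222,223), (265,213) and (308,203), with dishes on the far side. The brush and clamp lie beyond the chest, the tray is to its left and the jar to its right.

```bash
cat > h.py <<'E'
import numpy as np,cv2
def cast(d,u,v,z):
    r=np.array([(u-d['cx'])/d['fx'],-(v-d['cy'])/d['fy'],-1.])
    w=d['orientation']@r; e=d['eye']; return e+w*(z-e[2])/w[2]
def pt(d,u,v):
    k=d['depth'][int(round(v)),int(round(u))]
    return d['eye']+d['orientation']@(k*np.array([(u-d['cx'])/d['fx'],-(v-d['cy'])/d['fy'],-1.]))
E
python3 - <<'E'
from h import *
for n,seeds in(("top",[(308,207),(265,217),(222,227),(178,236)]),("scene",[(222,205),(250,188),(277,173),(302,159)])):
    d=dict(np.load(f"pics/{n}.npz"));c=d['color'].astype(int)
    m=((c.min(2)>135)&(c.max(2)-c.min(2)<50)).astype(np.uint8)
    k,l,st,ce=cv2.connectedComponentsWithStats(m,connectivity=4)
    P=[]
    for u,v in seeds:
        i=l[v,u]; 
        if i==0: print(n,u,v,'miss',c[v,u]);continue
        cn=max(cv2.findContours((l==i).astype(np.uint8),0,2)[0],key=cv2.contourArea)
        Q=np.array([cast(d,a,b,95)[:2] for a,b in cn[:,0]],np.float32)
        r=cv2.minAreaRect(Q);P.append(r[0]);print(n,r,'depth z',pt(d,u,v).round(1))
    if len(P)>1:
        P=np.array(P);y=(P[-1]-P[0]);print('yaw',np.degrees(np.arctan2(-y[0],y[1])),np.linalg.norm(np.diff(P,axis=0),axis=1),'c',P.mean(0))
d=dict(np.load("pics/top.npz"))
for u,v in[(305,188),(262,198),(218,209),(175,218)]:print('dish',cast(d,u,v,94.5))
E
```

```text
top ((588.9537963867188, -71.45130920410156), (99.12662506103516, 83.77926635742188), 13.904644012451172) depth z [577.4 -73.   91.9]
top ((564.462158203125, 24.631977081298828), (100.19673156738281, 82.77330017089844), 14.127169609069824) depth z [553.7  23.4  90.5]
top ((541.0997924804688, 120.48518371582031), (99.16616821289062, 84.3959732055664), 14.20655632019043) depth z [529.4 118.8  98.1]
top ((516.8209228515625, 217.5926513671875), (99.22757720947266, 82.86968231201172), 13.903956413269043) depth z [508.3 216.8  93.4]
yaw 14.012338922157692 [ 99.15562639  98.65919802 100.09657229] c [552.83416748  72.81462574]
scene ((593.4290161132812, -75.84986114501953), (104.6070785522461, 85.5820083618164), 14.9645414352417) depth z [598.  -78.6  97. ]
scene ((569.327392578125, 20.936233520507812), (104.91787719726562, 85.3968734741211), 13.054147720336914) depth z [568.1  21.9  95.9]
scene ((544.9947509765625, 118.15878295898438), (104.09188079833984, 87.04461669921875), 13.894235610961914) depth z [542.8 122.5  94.7]
scene ((520.8681640625, 214.85580444335938), (104.34131622314453, 87.23294830322266), 13.898941993713379) depth z [518.3 220.8  94.4]
yaw 14.014804460785053 [ 99.74184868 100.22126305  99.66145775] c [557.15483093  69.52523994]
dish [620.11304151 -66.06782258  94.5       ]
dish [596.04497647  30.63755497  94.5       ]
dish [569.81537685 129.03543676  94.5       ]
dish [548.24663596 224.8052728   94.5       ]
```

Call:
{"api": "jog_arm", "payload": {"moves": [0,-28.1,0,55.1,8,0,-28.1,0,55.1,8,0,-28.1,0,55.1,8,0,-28.1,0,55.1,8,0,-28.1,0,55.1,8,0,-28.1,0,55.1,8,0,-28.1,0,55.1,8,0,-28.1,0,55.1,8,0,-28.1,0,55.1,8,0,-28.1,0,55.1,8]}}

```text
time_s: 0.93
eef_pos: [488.5, -217.3, 230.9]
tool_rot: [[0.242, -0.001, 0.97], [-0.97, 0.002, 0.242], [-0.002, -1.0, -0.0]]
contact_force: [0.8, -1.0, -0.0]
gripper_width: -0.003
```

Call:
{"api": "jog_arm", "payload": {"moves": [0,-11.5,2,16.5,0,0,-11.5,2,16.5,0,0,-11.5,2,16.5,0,0,-11.5,2,16.5,0,0,-11.5,2,16.5,0,0,-11.5,8,16.5,0,0,-11.5,11,16.5,0,0,-11.5,11,16.5,0,0,-11.5,11,16.5,0]}}

```text
time_s: 1.68
eef_pos: [617.9, -64.8, 117.5]
tool_rot: [[0.242, -0.01, 0.97], [-0.97, 0.004, 0.242], [-0.006, -1.0, -0.008]]
contact_force: [0.3, -0.5, 0.7]
gripper_width: -0.004
```

Run:
```python
from workcell import imaging,robot
import cv2
d=imaging.snapshot("wrist");print(robot.read_state()['eef_pos'],d['eye'],d['orientation'],d['fx'],d['cx'],d['cy'])
cv2.imwrite("pics/w1.png",d['color'][:,:,::-1])
```

```text
[620.05810393 -65.65356721 120.42036028] [696.14479484 -46.94069151 259.42589817] [[ 0.2416311   0.92006548  0.30837304]
 [-0.97035259  0.23090301  0.07141181]
 [-0.00550072 -0.3164859   0.94858127]] 297.3186396354542 248.16695840716002 193.40690800944586
```

View pics/w1.png

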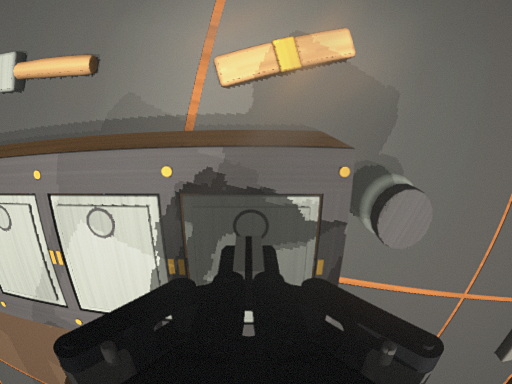

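```bash
cat >> h.py <<'E'
def fcast(d,u,v,z):
    x,y=u-d['cx'],v-d['cy'];r=np.hypot(x,y);t=r/d['fx']
    w=d['orientation']@np.array([np.sin(t)*x/r,-np.sin(t)*y/r,-np.cos(t)]);e=d['eye'];return e+w*(z-e[2])/w[2]
E
python3 - <<'E'
from h import *
from workcell import imaging
d=imaging.snapshot("wrist")
print(fcast(d,251,224,94.5),fcast(d,101,222,94.5),fcast(d,249,234,118))
E
```

```text
[625.00343268 -66.94018662  94.5       ] [600.0847802   31.18483577  94.5       ] [629.12159744 -64.64293087 118.        ]
```

Call:
{"api": "jog_arm", "payload": {"moves": [0,0,1.5,0.3,0,0,0,2.2,0.3,0,0,0,2.5,0.3,0,0,0,2.7,0.3,0,0,0,2.9,0.3,0,0,0,3.1,0.3,0,0,0,3.1,0.3,0,0,0,3.1,0.3,0]}}

```text
time_s: 2.45
eef_pos: [625.1, -65.8, 94.2]
tool_rot: [[0.241, 0.003, 0.97], [-0.97, 0.0, 0.241], [0.0, -1.0, 0.003]]
contact_force: [-2.8, -0.2, 9.5]
gripper_width: -0.002
```

Flap 1 is locked: it held 9.5 N at the level height. Flap 2 is next.

Call:
{"api": "jog_arm", "payload": {"moves": [0,0,-2.5,0,0,0,-3,-2.5,0,0,0,-7,-2.5,-0.1,0,0,-10,-2.5,-0.1,0,0,-10,-1.5,-0.1,0,0,-10,-0.5,-0.1,0,0,-10,0,-0.1,0,0,-10,0.3,-0.1,0,0,-10,0.6,-0.1,0,0,-10,0.6,-0.1,0]}}

```text
time_s: 3.28
eef_pos: [600.3, 30.0, 87.4]
tool_rot: [[0.24, 0.003, 0.971], [-0.971, 0.0, 0.24], [0.0, -1.0, 0.003]]
contact_force: [0.3, -0.7, -0.4]
gripper_width: 0.002
```

Flap 2 gives: the tip is 7 mm below level with almost no force. I push deeper, drawing back slightly towards the pin.

Call:
{"api": "jog_arm", "payload": {"moves": [0,0,0.4,-0.2,0,0,0,0.8,-0.4,0,0,0,1.2,-0.6,0,0,0,1.6,-0.6,0,0,0,2.0,-0.6,0,0,0,2.0,-0.6,0]}}

```text
time_s: 3.78
eef_pos: [593.0, 28.3, 66.1]
tool_rot: [[0.24, -0.001, 0.971], [-0.971, -0.0, 0.24], [-0.0, -1.0, -0.001]]
contact_force: [0.4, -0.0, 0.5]
gripper_width: -0.002
```

Call:
{"api": "jog_arm", "payload": {"moves": [0,0,-2,0.4,0,0,0,-5,0.4,0,0,0,-9,0.4,0,0,0,-11,0,0,0,0,-11,-4,0,0,0,-11,-8,0,0,0,-11,-11,0,0,0,-11,-11,0]}}

```text
time_s: 4.45
eef_pos: [477.6, 1.8, 175.1]
tool_rot: [[0.24, -0.011, 0.971], [-0.971, 0.0, 0.24], [-0.003, -1.0, -0.011]]
contact_force: [-0.0, 0.4, -0.6]
gripper_width: -0.001
```

Run:
```python
from workcell import imaging,robot
import cv2,numpy as np
print(robot.read_state()['eef_pos'])
d=imaging.snapshot("wrist");t=imaging.snapshot("scene")
cv2.imwrite("pics/w2.png",np.hstack([d['color'],cv2.resize(t['color'][90:282,100:356],(512,384))])[:,:,::-1][:, :].copy())
im=cv2.imread("pics/w2.png");cv2.imwrite("pics/w2.png",cv2.resize(im,(800,300)))
```

```text
[477.55049846   1.7890943  175.11653553]
```

View pics/w2.png

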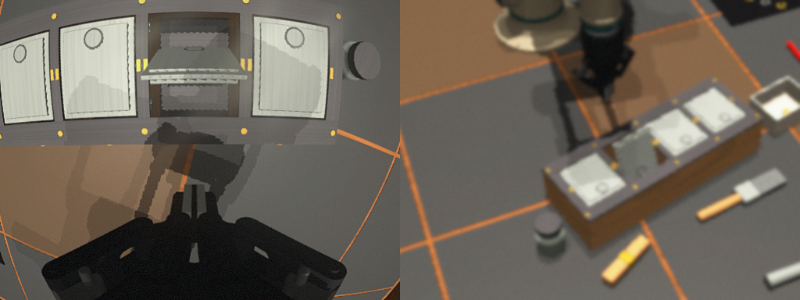

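Wrist view: flap 2 stands steeply, about 1 rad, while the others are level. The fingers are on its near side, in line with it.

Call:
{"api": "jog_arm", "payload": {"moves": [0,0,3.5,0,0,0,0,6.8,0,0,0,0,6.8,0,0,0,0,6.8,2,0,0,0,6.8,4,0,0,0,6.8,5,0,0,0,6.8,5.5,0,0,0,6.8,6,0,0,0,6.8,6,0]}}

```text
time_s: 5.3
eef_pos: [543.1, 16.4, 108.2]
tool_rot: [[0.24, -0.002, 0.971], [-0.971, 0.0, 0.24], [-0.001, -1.0, -0.002]]
contact_force: [-0.2, -0.7, -0.1]
gripper_width: -0.001
```

Call:
{"api": "jog_arm", "payload": {"moves": [0,0,0,0.2,0,0,0,0,0.3,0,0,0,0,0.4,0,0,0,0,0.4,0]}}

```text
time_s: 5.63
eef_pos: [545.6, 17.2, 108.3]
tool_rot: [[0.24, -0.005, 0.971], [-0.971, -0.0, 0.24], [-0.001, -1.0, -0.004]]
contact_force: [-3.1, -0.7, 3.1]
gripper_width: 0.001
```

Contact builds at about the expected stop position. I press a little more to confirm it.

Call:
{"api": "jog_arm", "payload": {"moves": [0,0,0,0.3,0,0,0,0,0.5,0,0,0,0,0.6,0,0,0,0,0.6,0]}}

```text
time_s: 5.97
eef_pos: [545.7, 17.3, 108.2]
tool_rot: [[0.241, -0.016, 0.97], [-0.971, -0.003, 0.241], [-0.001, -1.0, -0.016]]
contact_force: [-11.2, -4.6, 9.8]
gripper_width: -0.003
```

It is firmly on the stop. I back off gently, then look.

Call:
{"api": "jog_arm", "payload": {"moves": [0,0,0,-0.4,0,0,0,0,-1,0,0,0,0,-4,0,0,0,0,-8,0,0,0,-3,-9,0,0,0,-7,-9,0,0,0,-7,-9,0,0,0,-7,-9,0]}}

```text
time_s: 6.63
eef_pos: [461.9, -4.4, 182.2]
tool_rot: [[0.241, -0.008, 0.971], [-0.971, -0.004, 0.241], [0.002, -1.0, -0.008]]
contact_force: [-0.2, -0.4, 0.0]
gripper_width: 0.001
```

Run:
```python
from workcell import imaging,robot
from h import *
d=imaging.snapshot("wrist");t=imaging.snapshot("top");s=imaging.snapshot("scene")
np.savez("pics/t2.npz",**t)
# near-upright sheet: highest points around flap 2, in chest axes about its pin
v,u=np.mgrid[150:280,190:320]
k=t['depth'][v,u];P=np.stack([(u-t['cx'])/t['fx']*k,-(v-t['cy'])/t['fy']*k,-k],-1)@t['orientation'].T+t['eye']
X=(P[...,0]-566)*.97+(P[...,1]-23.5)*.242;Y=-(P[...,0]-566)*.242+(P[...,1]-23.5)*.97
m=(abs(X)<50)&(abs(Y)<40)&(P[...,2]>110)&(P[...,2]<160);print(m.sum(),X[m].mean(),np.percentile(P[...,2][m],[5,50,95]))
# bystander drift since start
for n,a in(("top",t),("scene",s)):
    b=dict(np.load(f"pics/{n}.npz"));df=(abs(a['color'].astype(int)-b['color']).max(2)>60);print(n,df.sum())
im=np.hstack([d['color'],cv2.resize(t['color'][120:288,120:344],(512,384))])
cv2.imwrite("pics/w3.png",cv2.resize(im,(800,300))[:,:,::-1]);print(robot.read_state()['eef_pos'])
```

```text
226 -4.570722708004195 [119.93206592 129.27329646 136.68934076]
top 6575
scene 7473
[459.25895368  -3.99045607 178.89736437]
```

View pics/w3.png

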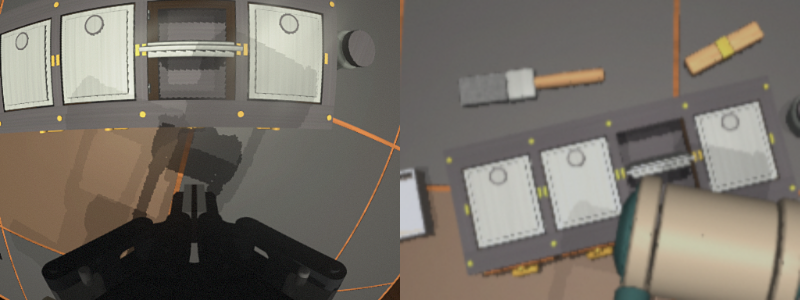

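The wrist and top views show flap 2 standing edge-on. The other three flaps are level and the brush, clamp and jar are in place.

```bash
python3 -c "
from workcell import robot
print(robot.finish_job())"
```

```text
the job is handed in; nothing more can be done
None
```

Flap 2 was the unlocked one. It now stands open against its stop, and I have handed the job in; no verdict was reported.

**What I did:** With the fingers shut, I pressed flap 1 on its dish. It held 9.5 N at the level height, so it is locked. Flap 2 sank freely under the fingertip. I pushed it down on the dish to about 1 rad, then pushed its raised near edge from the robot's side until it hit the stop (about 11 N, no further travel). Then I backed away. I did not press flaps 3 and 4. The arm had used about 7 s of the 48 s.

**Last checks:**
- **Flap 2:** it stands edge-on with the fingers clear. Its top edge is about 136 mm high, which fits 1.4 rad. Height alone separates 1.3 from 1.4 rad poorly, so I relied on the firm stop as well.
- **Flaps 1, 3 and 4:** level in the pictures.
- **Bystanders:** the brush, clamp and jar look unmoved, and the arm never went near the tray. This was by eye only. My pixel-difference check showed large changes (6575 and 7473 pixels), but it counted the arm, shadows and flap as well, so it could not confirm the bystanders.
- **Position disagreement:** the two fixed cameras placed the chest about 5 mm apart. I settled this with a close look from the wrist camera and the contacts.

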